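# Feel along the riveted copper strip

### The job

Check the riveting on the copper strip by feel: run the fingertips lightly along its bowed row of five steel rivets, from the end where the red disc lies to the end where the black disc lies, touching every rivet head in turn. The strip gives on springs, so stay gentle and never push it down to its stop. Touch only: grip, lift and shift nothing, leave the grey strip, the two discs and the tools alone, and finish with the hand clear and the strip sprung back up.

Things in the scene. Friction and masses are not known exactly. Their poses are not given: they have to be found in the camera images.
- copper_rest: checking rest with the copper strip: a loose heavy blue-painted steel base 80 x 280 mm and 14 mm thick (1.6 kg), lying on the bench, with a bowed copper strip (28 mm wide, 4 mm thick, about 200 mm long) sprung above it. Origin: centre of the base's underside; y runs along the base, z up. The strip's top face is 34 mm above the bench when unpressed. Both ends of the base beyond the strip are bare and carry one disc each.
- copper_strip (a joint): how far the copper strip is pressed straight down on its springs: 0 m = up, 0.012 m = at its hard stop. It starts to move at about 1.5 to 2 N and each further mm takes 0.45 N, wherever along the strip one presses.
- rivet1: steel rivet number 1 of the copper strip, counted from the strip's -y end: a low round dome 18 mm across and 2.5 mm high on the strip. Its origin is on its axis at the strip's top face, so its crown is 2.5 mm above the origin; unpressed, the origin is 34 mm above the bench (crown 36.5 mm). It lies at x = -7 mm, y = -84 mm in the frame of copper_rest.
- rivet2: steel rivet number 2 of the copper strip, counted from the strip's -y end: a low round dome 18 mm across and 2.5 mm high on the strip. Its origin is on its axis at the strip's top face, so its crown is 2.5 mm above the origin; unpressed, the origin is 34 mm above the bench (crown 36.5 mm). It lies at x = 4 mm, y = -42 mm in the frame of copper_rest.
- rivet3: steel rivet number 3 of the copper strip, counted from the strip's -y end: a low round dome 18 mm across and 2.5 mm high on the strip. Its origin is on its axis at the strip's top face, so its crown is 2.5 mm above the origin; unpressed, the origin is 34 mm above the bench (crown 36.5 mm). It lies at x = 7 mm, y = 0 mm in the frame of copper_rest.
- rivet4: steel rivet number 4 of the copper strip, counted from the strip's -y end: a low round dome 18 mm across and 2.5 mm high on the strip. Its origin is on its axis at the strip's top face, so its crown is 2.5 mm above the origin; unpressed, the origin is 34 mm above the bench (crown 36.5 mm). It lies at x = 4 mm, y = 42 mm in the frame of copper_rest.
- rivet5: steel rivet number 5 of the copper strip, counted from the strip's -y end: a low round dome 18 mm across and 2.5 mm high on the strip. Its origin is on its axis at the strip's top face, so its crown is 2.5 mm above the origin; unpressed, the origin is 34 mm above the bench (crown 36.5 mm). It lies at x = -7 mm, y = 84 mm in the frame of copper_rest.
- red_disc_center (a point): centre of the loose red plastic-coated disc, 26 mm across, 12 mm high, lying on the bare end of the copper strip's base where the run begins (123 mm from the base's centre, at its +y or its -y end); its top is 26 mm above the bench.
- black_disc_center (a point): centre of the loose black disc of the same size at the other end, where the run ends.
- grey_rest: second checking rest, the same in shape and size, with a grey aluminium strip and brass rivets and no discs: not part of the job. Origin: centre of the base's underside.
- grey_strip (a joint): how far the grey strip is pressed down: 0 m = up.
- hammer: loose hammer about 270 mm long lying to the robot's left, head up to about 40 mm high; leave alone. Origin on its underside.
- file: loose file with a wooden handle, 300 mm long, 24 mm high, lying to the right; leave alone. Origin on its underside.
- pliers: loose blue-handled pliers 170 mm long, 16 mm high, lying to the right; leave alone. Origin on its underside near the joint.
- rivet_jar: loose glass jar with a yellow lid, 60 mm across, 75 mm high, to the left; leave alone. Origin: centre of its underside.

How it is judged:
By the outcome, as a careful person would: the job done as asked, in the order asked, and still so for the second after the job is handed in, with the robot touching nothing.
It also fails if it takes over 45 s, if anything falls off the work surface, if the arm or the gripper's body presses on something with over 40 N, if the wrist force passes 120 N, or if a joint passes its speed limit or range.

### The arm

A 7-joint arm with a two-finger parallel gripper is mounted at the origin on the work surface. World frame = base frame: x ahead of the robot, y to its left, z up, the work surface at z = 0. Lengths are in m, angles in rad, forces in N, time in s.
With the tool pointing down it reaches from about 0.425 to 0.8 m from the base axis. Payload 8.3 kg.
Tool frame: the origin (TCP) lies between the finger pads; the fingertips stand 14 mm ahead of it and the grasp point (between the pads) lies 5 mm behind it (bot.nose_length is the z of the fingertips in the tool frame, in m); z points along the fingers, y is the line along which they close (so a half turn about z gives the same grasp; the last joint's range is limited). The gripper opens to 85 mm and grips with 20 to 120 N. Pads are 22 mm wide; open, the fingers measure 114 mm over their backs; the gripper's body (76 mm by 85 mm) begins 54 mm behind the grasp point. The pads swing forward as they close: fully open they stand 13 mm farther back than shut.
Start: joints at [1.264, 0.383, 0.016, 1.37, -0.006, 1.388, -0.046], TCP at [0.151, -0.606, 0.245] pointing down, gripper open.
Joint ranges: [-2.95, 2.95], [-0.25, 2.06], [-1.52, 1.56], [0.18, 2.33], [-1.44, 4.58], [0.02, 2.06], [-3.01, 3.01]. Speed limits (rad/s): [2.39, 2.39, 3.01, 3.01, 3.14, 3.14, 3.14].

### API

Orientations are given as [roll, pitch, yaw] about the fixed x, y, z axes, in that order (R = Rz(yaw) Ry(pitch) Rx(roll)).
In Python, from station import bot, viewer gives the robot as it stands.
- The arm moves only by the shell command python3 -m jog 'ROWS'. ROWS is a JSON object of lists of equal length, an entry for each row: "linear": the shift along the tool's x, y, z in m, a list of three; "spin": the turn about the tool's z in units of 6 degrees (1.0 is 6 degrees); "gripper": the finger opening in m, from 0 to 0.0854. A call has 1 to 5 rows; each row is the pose to reach, as a shift and turn from the pose commanded when the call began, along the tool's axes at that moment; what a row does not reach only later rows make up. A row lasts 1/8 s, in which the tool goes at most 62.5 mm and 10.7 degrees, less where a joint would pass 70% of its speed; a pose out of reach is approached as far as the arm can. A call with a gripper value outside its range is refused whole. The fingers move at their own pace and stop on an object; the grip force is fixed at half the most. Time passes only in rows, so rows that repeat a pose let the fingers close. It gives the time, the measured TCP pose, the force, the opening and the grip force at its end, in the units of the state.
- bot.get_obs(): the state, without advancing time (a new reading comes with each control period).
- viewer.grab_frame(name): name is "side" or "top" or "wrist"; returns a dict with "color" (420x560x3 uint8, red, green, blue), "z_map" (420x560 float32, m along the optical axis (not along the pixel's ray), 0 where there is no reading), "camera_matrix" (3x3 intrinsics, pixels), "camera_from_world" (4x4, takes a point from world to camera coordinates). Camera axes: x right, y down, z forward; pixel columns grow to the right and rows downward; lengths in m; the calibration is good to about 2 mm. A picture is of the moment at which its call begins.
- bot.finish_job(): hands the job in; it is judged then, once.
The state is a dict: "t": time; "joint_positions": joint angles; "qd": joint speeds; "effort": joint torques, N m; "tcp_pos": TCP position; "orientation": TCP orientation; "ft_force": force on the tool from outside, world axes, zero at the start; "torque": the same for the moment, N m; "grip_width": finger opening in m; "grasp_force": force on a finger pad.
Only numpy, scipy, OpenCV 4.12 (cv2) and the standard library are available. Lean on these libraries where they do the work, as an engineer would, in place of code of your own. Each camera call takes 0.05 s, during which the arm holds its last target. There are 200 camera calls.

## Working session

There is one attempt and no reset: what is moved stays moved. The work goes in short steps, Python scripts to look and compute and a shell command to move; the robot and the scene stay as the last step left them, time stands still between calls to the robot, and variables do not carry over. Pictures are saved under pics/ and viewed, at most 10 in all, crops included, and the job is handed in when it is done.

```bash
mkdir -p pics; ls
cat > h.py <<'E'
import numpy as np, cv2
from station import bot, viewer
def world(f,uv,z=None):
    K=f["camera_matrix"];T=np.linalg.inv(f["camera_from_world"]);u,v=uv
    d=np.linalg.inv(K)@[u,v,1]
    if z is None: p=d*f["z_map"][int(round(v)),int(round(u))]; return T[:3,:3]@p+T[:3,3]
    r=T[:3,:3]@d; o=T[:3,3]; return o+r*(z-o[2])/r[2]
E
python3 - <<'E'
from h import *
o=bot.get_obs(); print(o)
for n in("top","side"):
    f=viewer.grab_frame(n); cv2.imwrite(f"pics/{n}0.png",f["color"][:,:,::-1]); np.savez(f"{n}0.npz",**f)
E
```

```text
pics
{'t': 0.0, 'joint_positions': array([ 1.2640648 ,  0.38422213,  0.01636991,  1.37121567, -0.00629682,
        1.38819105, -0.04647971]), 'qd': array([ 0.00076992, -0.00067777,  0.00027588,  0.00050926, -0.00116272,
        0.00165943,  0.00039526]), 'effort': array([-8.65380821e-05, -6.27595782e+01,  8.44083969e-01, -3.71827376e+01,
        1.64737890e-02,  1.42082269e-02, -5.09204165e-05]), 'tcp_pos': array([ 0.15080395, -0.60602001,  0.24426094]), 'orientation': array([-3.13960618e+00,  3.83231294e-05,  2.43919574e-01]), 'ft_force': array([-0.10847   , -1.07921728, -0.14579777]), 'torque': array([-0.0354284 ,  0.04469145,  0.02065717]), 'grasp_force': 0.0, 'grip_width': 0.0852641354220014}
```

View pics/top0.png

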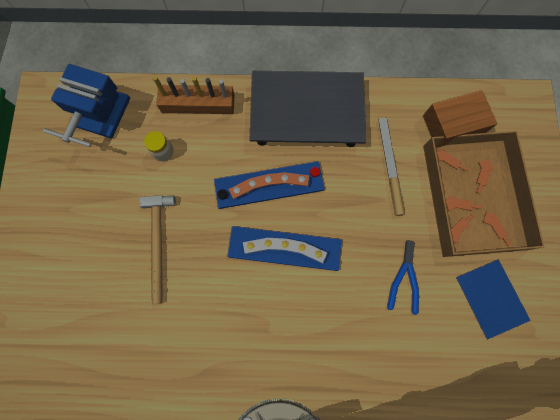

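View pics/side0.png

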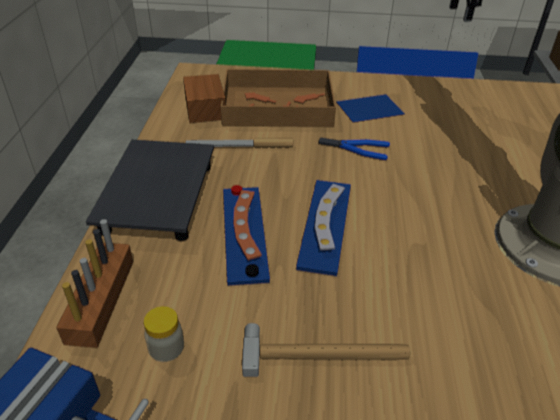

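The top view shows the copper rest at about (269,185), with the red disc at (315,172), the black disc at (223,194) and the rivets between them at (236..302, 180). The side view has the red disc at (237,189) and the black disc at (252,270). The grey rest lies nearer the robot.

Run:
```python
from h import *
for n,(r0,r1,c0,c1) in dict(top=(155,215,205,335),side=(175,285,215,275)).items():
    f=dict(np.load(f"{n}0.npz")); im=f["color"]; hsv=cv2.cvtColor(im,cv2.COLOR_RGB2HSV).astype(int)
    H,S,V=[hsv[...,i] for i in range(3)]
    roi=np.zeros(H.shape,bool); roi[r0:r1,c0:c1]=1
    red=roi&((H<4)|(H>174))&(S>200)&(V>90); blk=roi&(V<45)
    blue=roi&(H>100)&(H<130)&(S>120)&(V>45); cop=roi&(H>4)&(H<14)&(S>120)&(V>120)
    for k,m,z in(("red",red,.026),("blk",blk,.026)):
        nn,l,st,ce=cv2.connectedComponentsWithStats(m.astype(np.uint8)); i=1+np.argmax(st[1:,4]); c=ce[i]
        print(n,k,st[i],c,"depth",world(f,c).round(4),"plane",world(f,c,z).round(4))
    # rivets: bright low-saturation blobs
    riv=roi&(S<110)&(V>110)
    nn,l,st,ce=cv2.connectedComponentsWithStats(riv.astype(np.uint8))
    for i in range(1,nn):
        if st[i,4]>8: print(n,"riv",st[i,4],ce[i].round(1),"depth",world(f,ce[i]).round(4),"plane",world(f,ce[i],.0355).round(4))
    cv2.imwrite(f"pics/{n}1.png",cv2.resize(im[r0:r1,c0:c1,::-1],None,fx=5,fy=5,interpolation=cv2.INTER_NEAREST))
    T=np.linalg.inv(f["camera_from_world"]); print(n,"cam",T[:3,3],f["camera_matrix"][0,0])
```

```text
top red [311 167   8   9  62] [314.58064516 171.24193548] depth [ 0.6733 -0.0795  0.0234] plane [ 0.6725 -0.0792  0.026 ]
top blk [218 190  10   9  73] [222.23287671 194.10958904] depth [0.607  0.1571 0.0255] plane [0.6068 0.1571 0.026 ]
top riv 43 [284.2 177.3] depth [ 6.518e-01 -5.000e-04  3.500e-02] plane [ 6.516e-01 -5.000e-04  3.550e-02]
top riv 42 [300.9 178.1] depth [ 0.6499 -0.0433  0.0371] plane [ 0.6504 -0.0434  0.0355]
top riv 39 [267.9 178.9] depth [0.6467 0.041  0.0356] plane [0.6467 0.041  0.0355]
top riv 10 [329.5 179.2] depth [ 0.6602 -0.1214 -0.0017] plane [ 0.6488 -0.1163  0.0355]
top riv 41 [252.  182.8] depth [0.6353 0.0811 0.0368] plane [0.6357 0.0812 0.0355]
top riv 14 [208.7 186.3] depth [6.342e-01 1.977e-01 2.000e-04] plane [0.6243 0.1911 0.0355]
top riv 16 [329.1 184.6] depth [ 0.6443 -0.1198  0.0015] plane [ 0.6344 -0.1152  0.0355]
top riv 41 [236.1 189.9] depth [0.6155 0.1206 0.038 ] plane [0.6162 0.1209 0.0355]
top riv 15 [329.8 189.6] depth [ 0.6315 -0.1218 -0.0012] plane [ 0.6213 -0.1167  0.0355]
top riv 18 [209.  192.4] depth [6.175e-01 1.960e-01 2.000e-04] plane [0.6082 0.1894 0.0355]
top cam [0.35912756 0.01438275 0.98148442] 386.1371568925416
side red [232 186  10   6  50] [236.34 188.58] depth [ 0.6729 -0.0766  0.0255] plane [ 0.6728 -0.076   0.026 ]
side blk [246 264  13  13 140] [251.85714286 270.22857143] depth [0.6077 0.1627 0.025 ] plane [0.6075 0.1636 0.026 ]
side riv 44 [244.7 195.5] depth [ 0.6495 -0.0428  0.0349] plane [ 0.6494 -0.042   0.0355]
side riv 48 [240.8 208.3] depth [0.6513 0.0015 0.0359] plane [0.6514 0.0009 0.0355]
side riv 49 [240.2 221.8] depth [0.646  0.0455 0.0378] plane [0.6465 0.0429 0.0355]
side riv 53 [243.  235.8] depth [0.6352 0.0831 0.0355] plane [0.6352 0.083  0.0355]
side riv 57 [249.9 250.5] depth [0.6164 0.1221 0.0354] plane [0.6164 0.1222 0.0355]
side cam [0.50850905 0.835208   0.74482289] 531.2008053115267
```

View pics/top1.png

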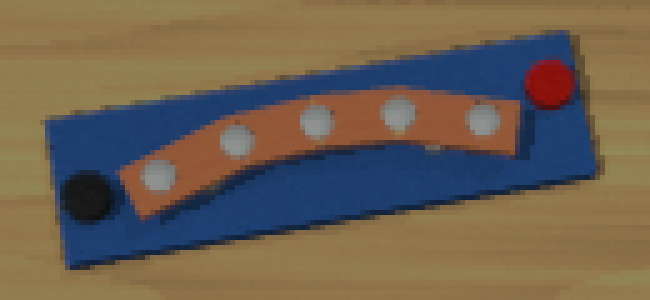

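The enlarged top view confirms the red disc at the -y (robot's right) end and five rivets from there to the black disc. Both views agree within 2 mm, and the heights match too. Next I fit the rest frame and work out the shifts.

```bash
cat >> h.py <<'E'
from scipy.spatial.transform import Rotation
M=np.array([[-.007,-.084],[.004,-.042],[.007,0],[.004,.042],[-.007,.084]])
W=np.array([[.6499,-.0427],[.6515,.0002],[.6466,.0420],[.6355,.0821],[.6163,.1216]])
def fit():
    a,b=M-M.mean(0),W-W.mean(0); u,s,v=np.linalg.svd(a.T@b); R=v.T@np.diag([1,np.sign(np.linalg.det(v.T@u.T))])@u.T
    return R,W.mean(0)-R@M.mean(0)
def shift(p):  # p: TCP target world
    o=bot.get_obs(); return (Rotation.from_euler("xyz",o["orientation"]).inv().apply(np.asarray(p)-o["tcp_pos"])*1e3).round(1)
def rivs():
    R,t=fit(); return M@R.T+t
E
python3 - <<'E'
from h import *
R,t=fit(); P=rivs(); print(P.round(4),((P-W)*1e3).round(1).tolist(),np.arctan2(R[1,0],R[0,0]),t,bot.nose_length)
print("discs",R@[0,-.123]+t,R@[0,.123]+t)
print(shift([*P[0],.244]), Rotation.from_euler("xyz",bot.get_obs()["orientation"]).as_matrix().round(4))
E
```

```text
[[ 6.496e-01 -4.310e-02]
 [ 6.520e-01  2.000e-04]
 [ 6.466e-01  4.200e-02]
 [ 6.354e-01  8.260e-02]
 [ 6.162e-01  1.215e-01]] [[-0.3, -0.4], [0.5, 0.0], [0.0, -0.0], [-0.1, 0.5], [-0.1, -0.1]] 0.19972996705979473 [0.63976398 0.04060032] 0.014
discs [ 0.66416775 -0.07995446] [0.6153602 0.1611551]
[ 619.9 -425.9    1.1] [[ 9.704e-01  2.415e-01 -4.000e-04]
 [ 2.415e-01 -9.704e-01  1.700e-03]
 [-0.000e+00 -1.800e-03 -1.000e+00]]
```

```bash
python3 -m jog '{"linear":[[50,-34,0],[100,-68,0],[150,-102,0],[200,-136,0],[250,-170,0]],"spin":[0,0,0,0,0],"gripper":[0,0,0,0,0]}'
```

```text
t: 0.72
tcp_pos: [0.3601, -0.3718, 0.2451]
orientation: [-3.141, 0.0, 0.244]
ft_force: [0.7, -0.1, -0.2]
grip_width: 0.0001
grasp_force: 0.0
```

```bash
python3 -m jog '{"linear":[[50,-35,0],[100,-70,0],[150,-105,0],[200,-140,0],[250,-175,0]],"spin":[0,0,0,0,0],"gripper":[0,0,0,0,0]}'; python3 -m jog '{"linear":[[40,-27,0],[80,-54,0],[120,-81,0],[120,-81,0],[120,-81,0]],"spin":[0,0,0,0,0],"gripper":[0,0,0,0,0]}'
python3 - <<'E'
from h import *
print(bot.get_obs()["orientation"],bot.get_obs()["ft_force"],shift([*rivs()[0],.244]))
f=viewer.grab_frame("wrist"); cv2.imwrite("pics/w0.png",f["color"][:,:,::-1]); np.savez("w0.npz",**f)
E
```

```text
t: 1.35
tcp_pos: [0.5653, -0.1364, 0.2451]
orientation: [-3.142, 0.0, 0.243]
ft_force: [0.2, -0.8, 0.0]
grip_width: 0.0001
grasp_force: 0.0
t: 1.98
tcp_pos: [0.7746, 0.0953, 0.2449]
orientation: [3.141, 0.0, 0.243]
ft_force: [0.7, -0.5, 0.5]
grip_width: 0.0005
grasp_force: 0.0
[3.14113512e+00 4.19296123e-04 2.42917532e-01] [ 0.6945972  -0.45801482  0.50437245] [-154.6  104.2    1. ]
```

View pics/w0.png

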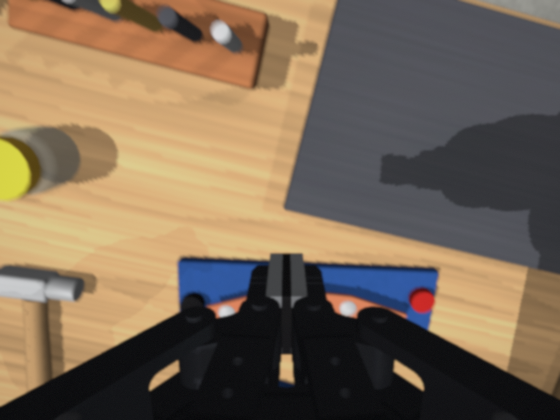

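I passed millimetres where metres are wanted. The per-row cap limited the motion, and nothing was touched. The wrist picture shows the rest beneath and behind the fingers, with the red disc at (422,300) and the black one at (193,300). I'm moving back over rivet 1, in metres this time.

```bash
python3 -m jog '{"linear":[[-0.045,0.030,0],[-0.090,0.060,0.03],[-0.135,0.090,0.07],[-0.155,0.104,0.11],[-0.155,0.104,0.11]],"spin":[0,0,0,0,0],"gripper":[0,0,0,0,0]}'
python3 - <<'E'
from h import *
print(bot.get_obs()["orientation"],bot.get_obs()["ft_force"],bot.get_obs()["tcp_pos"],shift([*rivs()[0],.06]))
E
```

```text
t: 2.65
tcp_pos: [0.6439, -0.0478, 0.1305]
orientation: [-3.141, 0.009, 0.24]
ft_force: [-0.3, 0.5, -0.1]
grip_width: 0.0002
grasp_force: 0.0
[-3.14093979  0.00947829  0.23955578] [-0.32044059  0.46179885 -0.08033921] [ 0.64390745 -0.04781902  0.13054996] [ 7.3 -3.2 70.5]
```

```bash
python3 -m jog '{"linear":[[0,0,0.02],[0,0,0.05],[0,0,0.07],[0,0,0.07],[0,0,0.07]],"spin":[0,0,0,0,0],"gripper":[0,0,0,0,0]}'
python3 - <<'E'
from h import *
o=bot.get_obs();print(o["orientation"],o["ft_force"],o["tcp_pos"],shift([*rivs()[0],.055]))
for n in("top","side"):
    f=viewer.grab_frame(n); im=f["color"][:,:,::-1]; np.savez(f"{n}2.npz",**f)
    cv2.imwrite(f"pics/{n}2.png",cv2.resize(im[110:290,180:350] if n=="side" else im[120:220,190:350],None,fx=4 if n=="top" else 3,fy=4 if n=="top" else 3))
E
```

```text
t: 3.28
tcp_pos: [0.6492, -0.0435, 0.0663]
orientation: [3.142, -0.002, 0.244]
ft_force: [-0.0, 0.0, 0.3]
grip_width: -0.0001
grasp_force: 0.0
[ 3.14150558e+00 -1.67801325e-03  2.44370422e-01] [-0.02778757  0.03698205  0.33277123] [ 0.64919066 -0.04346051  0.06633551] [ 0.4 -0.2 11.3]
```

View pics/side2.png

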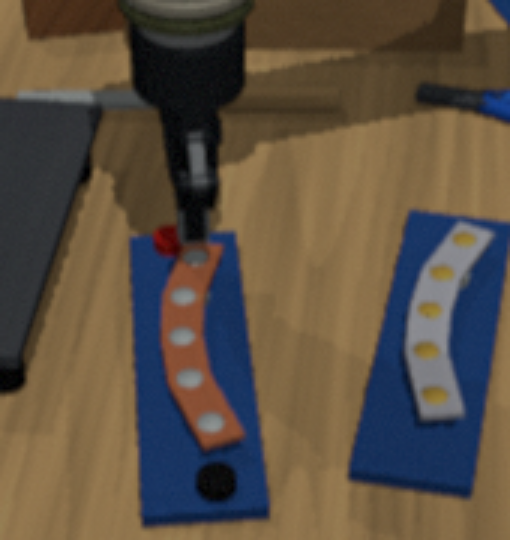

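The side crop shows the closed fingertips just above rivet 1 at crop (195,240), clear of the red disc. I'm descending gently.

```bash
python3 -m jog '{"linear":[[0,0,0.004],[0,0,0.008],[0,0,0.011],[0,0,0.011],[0,0,0.011]],"spin":[0,0,0,0,0],"gripper":[0,0,0,0,0]}'
python3 - <<'E'
from h import *
o=bot.get_obs();print(o["orientation"],o["ft_force"],o["tcp_pos"],shift([*rivs()[0],.0475]))
E
```

```text
t: 4.0
tcp_pos: [0.6483, -0.044, 0.0544]
orientation: [-3.142, -0.0, 0.244]
ft_force: [0.1, 0.1, 0.2]
grip_width: -0.0001
grasp_force: 0.0
[-3.14154382e+00 -9.34251440e-05  2.43846690e-01] [0.05636013 0.10778329 0.22178336] [ 0.64831144 -0.04401064  0.05436944] [ 1.4 -0.6  6.9]
```

```bash
python3 -m jog '{"linear":[[0.001,0,0.002],[0.001,0,0.004],[0.001,0,0.005],[0.001,0,0.006],[0.001,0,0.006]],"spin":[0,0,0,0,0],"gripper":[0,0,0,0,0]}'
python3 - <<'E'
from h import *
o=bot.get_obs();print(o["orientation"],o["ft_force"],o["tcp_pos"],[shift([*p,.0475]).tolist() for p in rivs()])
E
```

```text
t: 4.62
tcp_pos: [0.6494, -0.0437, 0.0485]
orientation: [3.142, -0.0, 0.244]
ft_force: [-0.1, -0.6, 3.6]
grip_width: 0.0001
grasp_force: 1.2
[ 3.14157963e+00 -4.61378407e-04  2.43878771e-01] [-0.08176685 -0.61426963  3.60507399] [ 0.64941598 -0.04370921  0.04850272] [[0.3, -0.5, 1.0], [13.1, -42.0, 1.0], [18.0, -83.8, 1.0], [16.8, -125.9, 1.0], [7.7, -168.4, 1.0]]
```

Contact is made on rivet 1 at about 3.6 N, roughly 2 mm pressed. Sliding on toward rivet 2.

```bash
python3 -m jog '{"linear":[[0.0013,-0.0042,0],[0.0026,-0.0084,0],[0.0039,-0.0126,0],[0.0052,-0.0168,0],[0.0065,-0.021,0]],"spin":[0,0,0,0,0],"gripper":[0,0,0,0,0]}'; python3 -m jog '{"linear":[[0.0013,-0.0042,0],[0.0026,-0.0084,0],[0.0039,-0.0126,0],[0.0052,-0.0168,0],[0.0065,-0.021,0]],"spin":[0,0,0,0,0],"gripper":[0,0,0,0,0]}'
python3 - <<'E'
from h import *
o=bot.get_obs();print(o["orientation"],o["ft_force"],o["tcp_pos"],[shift([*p,.0485]).tolist() for p in rivs()])
f=viewer.grab_frame("side"); np.savez("s3.npz",**f)
import cv2
hsv=cv2.cvtColor(f["color"],cv2.COLOR_RGB2HSV)
a=np.load("side0.npz")["color"].astype(int); d=np.abs(a-f["color"].astype(int)).sum(2); print("base-corner diff",d[255:285,220:275].max())
E
```

```text
t: 5.25
tcp_pos: [0.6504, -0.0214, 0.0483]
orientation: [-3.142, 0.0, 0.244]
ft_force: [-0.2, 0.2, 2.0]
grip_width: -0.0
grasp_force: 0.6
t: 5.88
tcp_pos: [0.6518, 0.0006, 0.0484]
orientation: [-3.141, -0.0, 0.244]
ft_force: [-0.6, -1.7, 2.4]
grip_width: 0.0002
grasp_force: 1.2
[-3.14144998e+00 -2.52124320e-04  2.43990902e-01] [-0.60904544 -1.74795155  2.38726023] [6.51785701e-01 5.95607277e-04 4.84376824e-02] [[-12.7, 41.9, -0.1], [0.1, 0.4, -0.1], [5.0, -41.4, -0.1], [3.9, -83.5, -0.0], [-5.3, -126.0, -0.0]]
base-corner diff 66
```

On rivet 2, still lightly loaded. Continuing to rivet 3.

```bash
python3 -m jog '{"linear":[[0.0005,-0.0042,0],[0.001,-0.0084,0],[0.0015,-0.0126,0],[0.002,-0.0168,0],[0.0025,-0.0208,0]],"spin":[0,0,0,0,0],"gripper":[0,0,0,0,0]}'; python3 -m jog '{"linear":[[0.0005,-0.0042,0],[0.001,-0.0084,0],[0.0015,-0.0126,0],[0.002,-0.0168,0],[0.0025,-0.0208,0]],"spin":[0,0,0,0,0],"gripper":[0,0,0,0,0]}'
python3 - <<'E'
from h import *
o=bot.get_obs();print(o["ft_force"],[shift([*p,.0485]).tolist() for p in rivs()])
f=viewer.grab_frame("side"); g=f["color"]; g0=np.load("side0.npz")["color"]
for nm,im in(("0",g0),("now",g)):
    h=cv2.cvtColor(im,cv2.COLOR_RGB2HSV).astype(int); m=np.zeros(h.shape[:2],bool); m[255:285,235:270]=1
    m&=h[...,2]<45; nn,l,st,ce=cv2.connectedComponentsWithStats(m.astype(np.uint8)); i=1+np.argmax(st[1:,4]); print(nm,st[i],ce[i])
    r=np.zeros(h.shape[:2],bool); r[243:259,240:260]=1; r&=(h[...,1]<110)&(h[...,2]>100); print("riv5",np.argwhere(r).mean(0))
E
```

```text
t: 6.55
tcp_pos: [0.649, 0.0213, 0.0483]
orientation: [-3.141, 0.0, 0.244]
ft_force: [0.4, -1.0, 1.3]
grip_width: 0.0004
grasp_force: 0.6
t: 7.18
tcp_pos: [0.6465, 0.0422, 0.0484]
orientation: [-3.141, -0.0, 0.244]
ft_force: [0.5, -1.9, 1.9]
grip_width: -0.0001
grasp_force: 1.2
[ 0.45161023 -1.93243515  1.94950988] [[-17.6, 83.5, -0.1], [-4.8, 42.0, -0.1], [0.1, 0.2, -0.1], [-1.1, -41.9, -0.1], [-10.2, -84.3, -0.0]]
0 [246 264  13  13 140] [251.85714286 270.22857143]
riv5 [250.15384615 250.38461538]
now [246 264  13  13 137] [251.73722628 270.25547445]
riv5 [250.86153846 250.38461538]
```

On rivet 3. The base hasn't shifted, and the strip is down about 2 mm. Continuing to rivets 4 and 5.

```bash
python3 -m jog '{"linear":[[-0.0001,-0.0042,0],[-0.0002,-0.0084,0],[-0.0003,-0.0126,0],[-0.0004,-0.0168,0],[-0.0005,-0.021,0]],"spin":[0,0,0,0,0],"gripper":[0,0,0,0,0]}'; python3 -m jog '{"linear":[[-0.0001,-0.0042,0],[-0.0002,-0.0084,0],[-0.0003,-0.0126,0],[-0.0004,-0.0168,0],[-0.0005,-0.021,0]],"spin":[0,0,0,0,0],"gripper":[0,0,0,0,0]}'; python3 -m jog '{"linear":[[-0.0009,-0.0042,0],[-0.0018,-0.0084,0],[-0.0027,-0.0126,0],[-0.0036,-0.0168,0],[-0.0045,-0.021,0]],"spin":[0,0,0,0,0],"gripper":[0,0,0,0,0]}'
python3 - <<'E'
from h import *
o=bot.get_obs();print(o["ft_force"],[shift([*p,.0485]).tolist() for p in rivs()])
E
```

```text
t: 7.85
tcp_pos: [0.6408, 0.0623, 0.0482]
orientation: [-3.142, 0.0, 0.244]
ft_force: [0.3, -1.9, 1.7]
grip_width: 0.0003
grasp_force: 0.6
t: 8.48
tcp_pos: [0.6354, 0.0827, 0.0485]
orientation: [-3.141, -0.0, 0.244]
ft_force: [0.7, -1.3, 2.2]
grip_width: -0.0001
grasp_force: 1.2
t: 9.1
tcp_pos: [0.6257, 0.1018, 0.0482]
orientation: [-3.141, 0.0, 0.244]
ft_force: [0.8, -0.1, 1.2]
grip_width: -0.0001
grasp_force: 0.6
[ 0.76439197 -0.05321643  1.23780026] [[-11.9, 146.4, -0.3], [1.0, 104.9, -0.3], [5.8, 63.1, -0.3], [4.7, 21.0, -0.3], [-4.5, -21.5, -0.3]]
```

```bash
python3 -m jog '{"linear":[[-0.0009,-0.0044,0],[-0.0018,-0.0088,0],[-0.0027,-0.0130,0],[-0.0036,-0.0174,0],[-0.0045,-0.0214,0]],"spin":[0,0,0,0,0],"gripper":[0,0,0,0,0]}'; python3 -m jog '{"linear":[[0,0,0],[0,0,0],[0,0,-0.005],[0,0,-0.015],[0,0,-0.03]],"spin":[0,0,0,0,0],"gripper":[0,0,0,0,0]}'; python3 -m jog '{"linear":[[0,0,-0.03],[0,0,-0.07],[0,0,-0.11],[0,0,-0.13],[0,0,-0.13]],"spin":[0,0,0,0,0],"gripper":[0,0,0,0,0]}'
python3 - <<'E'
from h import *
for n in("side","top"):
  g=viewer.grab_frame(n)["color"]; g0=np.load(n+"0.npz")["color"]
  cv2.imwrite(f"pics/{n}4.png",g[:,:,::-1])
  a,b,c,d=(175,285,215,275) if n=="side" else (155,215,205,335)
  print(n,(np.abs(g.astype(int)-g0.astype(int)).sum(2)[a:b,c:d]>90).mean())
E
```

```text
t: 9.72
tcp_pos: [0.6164, 0.1217, 0.0485]
orientation: [-3.141, -0.0, 0.244]
ft_force: [1.7, -2.1, 1.9]
grip_width: -0.0005
grasp_force: 1.2
t: 10.35
tcp_pos: [0.6162, 0.1209, 0.0788]
orientation: [3.142, 0.001, 0.244]
ft_force: [0.9, 0.6, 0.2]
grip_width: 0.0003
grasp_force: 0.0
t: 10.98
tcp_pos: [0.6174, 0.1215, 0.2112]
orientation: [3.141, -0.005, 0.244]
ft_force: [-0.3, -0.1, 0.2]
grip_width: 0.0002
grasp_force: 0.0
side 0.14424242424242426
top 0.3101282051282051
```

View pics/side4.png

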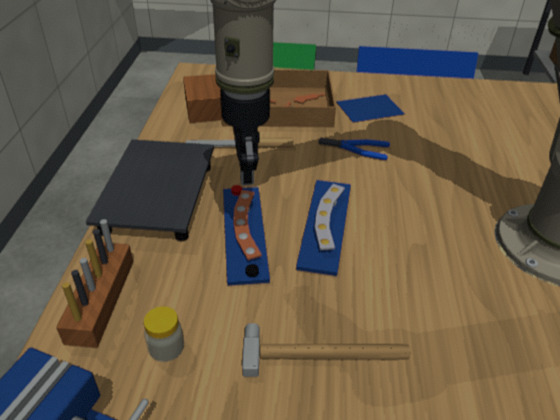

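The hand is clear, about 0.2 m up. Rest, red disc (237,189) and black disc (252,270) sit where they started, and the strip is back up. The differences from the first pictures are the arm and its shadow.

```bash
python3 -m jog '{"linear":[[0,0,0],[0,0,0],[0,0,0]],"spin":[0,0,0],"gripper":[0,0,0]}'; python3 -c "
from station import bot; print(bot.finish_job())"
```

```text
t: 11.45
tcp_pos: [0.6162, 0.1212, 0.2077]
orientation: [-3.141, 0.001, 0.244]
ft_force: [-0.5, 1.6, 0.6]
grip_width: 0.0001
grasp_force: 0.0
the job is handed in; nothing more can be done
None
```

The job is handed in: the closed fingertips touched all five copper-strip rivets in order from the red disc to the black disc at readings of about 2 to 4 N, pressing the strip only about 2 mm, and nothing was shifted and the hand finished clear (one early move was mistyped in millimetres and overshot well above the bench, touching nothing).

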